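# Index a hand-driven fraction collector by one vial and open its feed

## Task

Bring the next vial under the outlet of the fraction collector: pushing with a fingertip, without gripping, turn the hand wheel clockwise (seen from above) by its black spoke handle through exactly one full turn, so that the handle ends where it began. Only then, again by pushing, swing the feed valve's lever from across the steel line to fully in line with it. Do not touch the vials or shift the things standing around.

Things in the scene. Friction and masses are not known exactly. Their poses are not given: they have to be found in the camera images.
- collector: the fraction collector, fixed on the bench: grey base plate 170 x 450 mm, 15 mm high, carrying along its y axis, all at x = 0, the hand wheel (axis at y = +75 mm), the vial carousel (axis at y = -75 mm) and the post of the feed valve (y = -228 mm). Origin on the bench surface, z up
- wheel_hub (a point): point on the vertical hand wheel axis at the spokes' mid height, 82 mm above the bench. Black rim 128 mm inside, 152 mm outside diameter, 12 mm thick; hub 32 mm diameter, top 17 mm above it; three level spokes 120 degrees apart, two of bare 10 mm steel, the third the spoke handle. The windows between them are clear for 48 mm below this height; a fingertip put down in one pushes a spoke
- spoke_handle (a point): the spoke handle, the one spoke with a black grip (16 mm thick, from 20 to 62 mm from the wheel's axis): point on its centre line 40 mm from the axis, at the height of wheel_hub
- index_wheel (a joint): hand wheel angle, rad, growing clockwise seen from above, counted on over full turns; 0 when the spoke handle points along the collector's +y axis, away from the carousel. Starts between -1.5 and 1.5; no stops; stays where it is left. Needs about 2 N at the spoke handle, up to 5 N in mid turn while its pin drives the carousel
- carousel (a joint): carousel angle, rad, 0 at the start, growing counterclockwise seen from above. A pin under the hand wheel engages the slotted star plate (radius 130 mm, top 32 mm above the bench) for 120 degrees of each clockwise wheel turn and moves it one station, 60 degrees (1.047 rad); the rest of the turn it stands still
- outlet (a point): tip of the thin outlet needle over the carousel station farthest from the hand wheel (collector x = 0, y = -125 mm), 89 mm above the bench and about 7 mm above the vials
- lever_pivot (a point): point on the vertical axis of the feed valve's lever, 131 mm above the bench, on top of the brass valve on its post. The steel line runs through the valve along the collector's y axis, its upper side 109 mm above the bench; the valve body's top is at 118 mm
- lever_grip (a point): centre of the lever's black round grip (15 mm thick, from 24 to 70 mm from the pivot), 50 mm from the pivot and 1 mm above it
- feed_lever (a joint): feed lever angle, rad: 0 shut, across the line, pointing along the collector's -x axis (it starts there); grows counterclockwise seen from above to its stop at 1.571, open, in line, pointing along the collector's -y axis, away from the carousel. Stays where it is left; needs about 1.5 N at the grip
- vial_done: amber glass sample vial, 27 mm diameter, 50 mm tall, origin at the centre of its underside; stands loose in a white cup (16 mm deep) on the carousel, under the outlet at the start, open neck
- vial_next: amber glass sample vial, 27 mm diameter, 50 mm tall, origin at the centre of its underside; stands loose in a white cup (16 mm deep) on the carousel, open neck; the next to come under the outlet (one station clockwise from it, seen from above)
- vial_3: amber glass sample vial, 27 mm diameter, 50 mm tall, origin at the centre of its underside; stands loose in a white cup (16 mm deep) on the carousel, open neck
- vial_4: amber glass sample vial, 27 mm diameter, 50 mm tall, origin at the centre of its underside; stands loose in a white cup (16 mm deep) on the carousel, open neck
- vial_5: amber glass sample vial, 27 mm diameter, 50 mm tall, origin at the centre of its underside; stands loose in a white cup (16 mm deep) on the carousel, with a white screw cap
- vial_6: amber glass sample vial, 27 mm diameter, 50 mm tall, origin at the centre of its underside; stands loose in a white cup (16 mm deep) on the carousel, with a white screw cap
- timer: bench timer, 62 x 62 x 18 mm, bystander in front of the collector, origin at the centre of its underside
- marker: marker pen, 13 x 136 x 14 mm, lying in front of the collector to the left, bystander, origin at the centre of its underside
- beaker: small beaker, 52 mm diameter, 69 mm tall, behind the hand wheel, bystander, origin at the centre of its underside
- cap_a: blue bottle cap, 46 mm diameter, 16 mm high, behind the valve end of the collector, bystander, origin at the centre of its underside
There are look-alikes about, which are no part of the job. Leave any turquoise or yellow look-alike of the vial_next alone. What is shaped like the vial_6 but turquoise is not meant.

How it is judged:
On the way, in this order (a step that is already met when the one before it is completed fails the run):
1. the wheel's pin is carrying the carousel on: it stands between two stations, the feed still shut (value of joint carousel between 0.4 and 0.9 rad and value of joint feed_lever below 0.3 rad).
2. the wheel has made its one turn and the next vial stands under the outlet, the feed still shut (value of joint carousel between 1.01 and 1.085 rad and horizontal distance between vial_next and outlet below 0.006 m and distance of spoke_handle from where it was at the start of the episode below 0.012 m and value of joint index_wheel above 4.4 rad and value of joint feed_lever below 0.3 rad), for 0.2 s.
At the end, for the whole second after the job is handed in: Wheel turned once clockwise, its spoke handle within 12 mm (17 degrees) of its start; carousel on by one station (1.01 to 1.085 rad), vial_next within 6 mm of the outlet axis; feed lever in line (over 1.45 rad); vials upright in their cups; wheel and carousel at rest (value of joint carousel between 1.01 and 1.085 rad and horizontal distance between vial_next and outlet below 0.006 m and distance of spoke_handle from where it was at the start of the episode below 0.012 m and value of joint index_wheel between 4.4 and 8.2 rad and value of joint feed_lever above 1.45 rad and angle between each of vial_done, vial_next, vial_3, vial_4, vial_5, vial_6's own z axis and vertical below 0.15 rad and height (world z) of each of vial_done, vial_next, vial_3, vial_4, vial_5, vial_6 below 0.038 m and velocity of joint index_wheel between -0.05 and 0.05 rad/s and velocity of joint carousel between -0.05 and 0.05 rad/s); the robot touches nothing.
It fails at once if the feed is opened before the next vial is under the outlet (value of joint feed_lever above 0.35 rad and value of joint carousel below 1 rad).
It fails at once if a vial is touched by the robot, lifted or tipped (contact force between any of the arm, the fingers and vial_done above 0.3 N or height (world z) of any of vial_done, vial_next, vial_3, vial_4, vial_5, vial_6 above 0.042 m or angle between any of vial_done, vial_next, vial_3, vial_4, vial_5, vial_6's own z axis and vertical above 0.3 rad or contact force between any of the arm, the fingers and vial_next above 0.3 N or contact force between any of the arm, the fingers and vial_3 above 0.3 N or contact force between any of the arm, the fingers and vial_4 above 0.3 N or contact force between any of the arm, the fingers and vial_5 above 0.3 N or contact force between any of the arm, the fingers and vial_6 above 0.3 N).
It fails at once if the wheel is turned the wrong way or too far, so that the carousel is carried off its station (value of joint carousel above 1.2 rad or value of joint carousel below -0.12 rad).
It fails at once if the spoke handle or the lever is taken between the fingers instead of pushed ((contact force between the fingers and index_wheel above 1 N and z of the grasp point in the frame of spoke_handle below 0.018 m and y of the grasp point in the frame of spoke_handle between -0.028 and 0.028 m and x of the grasp point in the frame of spoke_handle between -0.005 and 0.005 m) or (contact force between the fingers and feed_lever above 1 N and z of the grasp point in the frame of lever_grip below 0.018 m and x of the grasp point in the frame of lever_grip between -0.028 and 0.028 m and y of the grasp point in the frame of lever_grip between -0.005 and 0.005 m)).
It fails at once if a bystander is moved by more than 20 mm (distance of any of marker, beaker, timer, cap_a from where it was at the start of the episode above 0.02 m).
It also fails if it takes over 54 s, if anything falls off the work surface, if the arm or the gripper's body presses on something with over 40 N, if the wrist force passes 120 N, or if a joint passes its speed limit or range.

## Robot

A 6-joint arm with a two-finger parallel gripper is mounted at the origin on a cart in front of the work surface, level with it; the furniture and walls round the work are solid. World frame = base frame: x ahead of the robot, y to its left, z up, the work surface at z = 0. Lengths are in m, angles in rad, forces in N, time in s.
With the tool pointing down it reaches from about 0.225 to 0.875 m from the base axis. Payload 3.4 kg.
Tool frame: the origin (TCP) lies midway between the tips of the shut fingers; the grasp point (between the pads) lies 19 mm behind it (pinch_z is the distance from the TCP to the grasp point, in m); z points along the fingers, y is the line along which they close (so a half turn about z gives the same grasp; the last joint's range is limited). The gripper opens to 85 mm and grips with 20 to 120 N. Pads are 22 mm wide; open, the fingers measure 114 mm over their backs; the gripper's body (76 mm by 85 mm) begins 54 mm behind the grasp point. The pads swing forward as they close: fully open they stand 13 mm farther back than shut.
Start: joints at [1.004, 0.276, 1.505, -0, 1.361, -0.121], TCP at [0.248, 0.519, 0.231] pointing down, gripper open.
Joint ranges: [-2.89, 2.89], [-0.75, 2.08], [0.22, 2.7], [-1.18, 4.32], [0.11, 2.71], [-2.7, 2.7]. Speed limits (rad/s): [2.57, 2.57, 3.14, 3.14, 3.14, 3.14].

## Interface

Orientations are given as a unit quaternion [w, x, y, z].
In Python, from rig import get_state, get_image, sign_off, pinch_z gives the robot as it stands.
- The arm moves only by the tool send_rows, never from a script. Its argument "steps" is one flat list of numbers, 5 for each row, row after row: the gripper's target within -1 to 1 (fully open at 1, half-way at 0, shut at -1), then the shift along the tool's x, y, z in cm, then the turn about the tool's z in degrees. In form: [gripper, x, y, z, roll, gripper, x, y, z, roll, ...]. A call has 1 to 12 rows; each row shifts and turns the commanded pose from where the row before left it, along the tool's axes as they then stand; what a row does not reach is not made up. A row lasts 1/10 s, in which the tool goes at most 50 mm and 8.59 degrees, less where a joint would pass 70% of its speed; a pose out of reach is approached as far as the arm can. A call is refused whole if a number of a shift passes 5 or a number of a turn 8.59, either way. A call with a gripper value outside its range is refused whole. The fingers move at their own pace and stop on an object; "newtons" is the grip in N (left out, the last holds). Time passes only in rows, so rows that do not move let the fingers close. It gives the time, the measured TCP pose, the force, the opening and the grip force at its end, in the units of the state.
- get_state(): the state, without advancing time (a new reading comes with each control period).
- get_image(name): name is "scene" or "top" or "wrist"; returns a dict with "color" (400x640x3 uint8, red, green, blue), "mtx" (3x3 intrinsics, pixels), "k1" (the pictures are not rectified: a ray, as slopes to the right and down, at radius r is drawn at 1 + k1 r^2 times it, then the intrinsics apply), "T" (4x4, takes a point from camera to world coordinates); the wrist camera has in their place "mount" (4x4, takes a point from camera to tool coordinates, whose origin is the TCP and whose axes are the flange's). Camera axes: x right, y down, z forward; pixel columns grow to the right and rows downward; lengths in m; the calibration is good to about 2 mm. A picture is of the moment at which its call begins: read the wrist's pose just before it. There is no depth.
- sign_off(): hands the job in; it is judged then, once.
The state is a dict: "clock": time; "qpos": joint angles; "qd": joint speeds; "effort": joint torques, N m; "position": TCP position; "ee_rot": TCP orientation; "contact_force": force on the tool from outside, world axes, zero at the start; "moment": the same for the moment, N m; "width": finger opening in m; "gripper_force": force on a finger pad.
Only numpy, scipy, OpenCV 4.12 (cv2) and the standard library are available. Lean on these libraries where they do the work, as an engineer would, in place of code of your own. Each camera call takes 0.05 s, during which the arm holds its last target. There are 200 camera calls.

## Working session

There is one attempt and no reset: what is moved stays moved. The work goes in short steps, Python scripts to look and compute and a tool call to move; the robot and the scene stay as the last step left them, time stands still between calls to the robot, and variables do not carry over. Pictures are saved under pics/ and viewed, at most 10 in all, crops included, and the job is handed in when it is done.

Besides the shell and the picture viewer there is one more tool, called after ">>>" as name(argument=value, ...), one argument or row to a line, values as JSON. send_rows: Moves the arm, as the interface text tells. Its arguments: {"type":"object","properties":{"steps":{"type":"array"},"newtons":{"type":"number"}},"required":["steps"]}

```bash
mkdir -p pics; python3 - <<'E'
from rig import *
import cv2
print(get_state(), pinch_z)
for n in ("scene","top"):
    d=get_image(n); cv2.imwrite(f"pics/{n}0.png",d["color"][:,:,::-1]); print(n,d["mtx"],d["k1"],d["T"])
E
```

```text
{'clock': 0.0, 'qpos': array([ 1.00401228e+00,  2.76590020e-01,  1.50613942e+00, -1.39816444e-05,
        1.36073353e+00, -1.20969124e-01]), 'qd': array([ 5.56164879e-04,  1.25585793e-03,  1.28206704e-03, -3.15072418e-04,
       -1.52711837e-03,  5.75117845e-05]), 'effort': array([ 1.46727354e-03, -4.16756094e+01, -2.45806092e+01, -2.01236671e-04,
        1.11288676e-02, -1.41925059e-05]), 'position': array([0.24763469, 0.51833917, 0.23044007]), 'ee_rot': array([-3.08841774e-04,  2.21064557e-01,  9.75258728e-01, -8.82710494e-04]), 'contact_force': array([-0.45678591,  0.65715686, -0.17165665]), 'moment': array([ 0.02739275, -0.00557396, -0.03253872]), 'gripper_force': 0.0, 'width': 0.08523167882973784} 0.0187
scene [[385.03164402   0.         321.14243555]
 [  0.         385.03164402 193.84535438]
 [  0.           0.           1.        ]] 0.02693157487448013 [[ 0.75871608 -0.49093696  0.42817149  0.18993683]
 [-0.65117818 -0.55362288  0.51910374 -0.40065626]
 [-0.01780168 -0.67266828 -0.73973001  0.75562875]
 [ 0.          0.          0.          1.        ]]
top [[415.88572795   0.         317.32432034]
 [  0.         415.88572795 203.90079523]
 [  0.           0.           1.        ]] 0.03683285706824153 [[-0.00342188 -0.98205108  0.18858411  0.40366946]
 [-0.999598   -0.00194856 -0.02828496  0.06466181]
 [ 0.02814475 -0.18860509 -0.98164963  0.98107974]
 [ 0.          0.          0.          1.        ]]
```

View pics/top0.png

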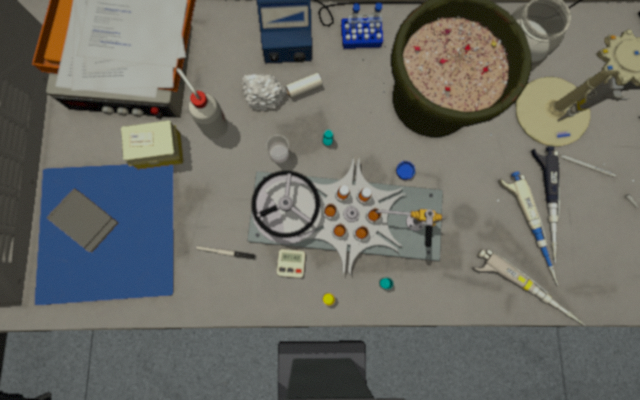

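View pics/scene0.png

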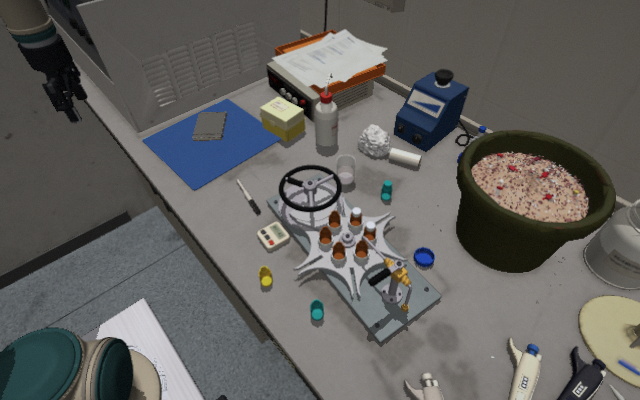

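```bash
python3 - <<'E'
import cv2
t=cv2.imread("pics/top0.png")[155:275,240:450]; cv2.imwrite("pics/tc.png",cv2.resize(t,None,fx=3.8,fy=3.8,interpolation=cv2.INTER_CUBIC))
E
```

```text
(no output)
```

View pics/tc.png

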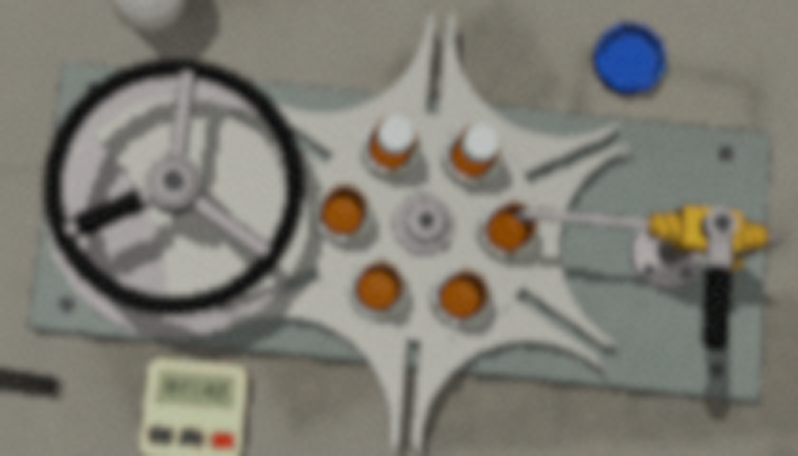

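```bash
cat > h.py <<'E'
import numpy as np, cv2
from rig import *
def ray(d,u,v,z,T=None):
    T=d["T"] if T is None else T
    K=d["mtx"]; p=cv2.undistortPoints(np.array([[[u,v]]],float),K,np.array([d["k1"],0,0,0,0.]))[0,0]
    w=T[:3,:3]@[p[0],p[1],1]; o=T[:3,3]
    return o+w*(z-o[2])/w[2]
def proj(d,P,T=None):
    T=d["T"] if T is None else T
    P=np.atleast_2d(P); Q=(P-T[:3,3])@T[:3,:3]
    return cv2.projectPoints(Q,np.zeros(3),np.zeros(3),d["mtx"],np.array([d["k1"],0,0,0,0.]))[0][:,0]
E
python3 - <<'E'
from h import *
d=get_image("top")
pts=dict(rim=(174.5,186,.088),hub=(174,180,.099),h1=(75,228,.09),h2=(140,203,.09),c1=(65,65,.015),c2=(770,130,.015),c3=(758,400,.015),c4=(33,330,.015),piv=(721,222,.137),gripend=(715,347,.139),cap=(629,60,.016),vd=(509,228,.08))
R={k:ray(d,a/3.8+240-.37,b/3.8+155-.37,z) for k,(a,b,z) in pts.items()}
for k,v in R.items(): print(k,v.round(4))
c=np.mean([R[f"c{i}"] for i in (1,2,3,4)],0); ax=(R["c1"]-R["c2"]+R["c4"]-R["c3"]);ax/=np.linalg.norm(ax)
print("c",c,"yaxis",ax,np.linalg.norm(R["c1"]-R["c2"]),np.linalg.norm(R["c1"]-R["c4"]))
print("pred wheel",c+.075*ax,"pivot",c-.228*ax)
b=R["hub"]-R["piv"]; print(np.linalg.norm(b[:2]),b)
E
```

```text
rim [0.5758 0.1083 0.088 ]
hub [0.5772 0.1081 0.099 ]
h1 [0.551  0.1644 0.09  ]
h2 [0.5655 0.1278 0.09  ]
c1 [0.6672 0.1814 0.015 ]
c2 [ 0.6266 -0.2627  0.015 ]
c3 [ 0.4577 -0.245   0.015 ]
c4 [0.5005 0.1968 0.015 ]
piv [ 0.547  -0.1915  0.137 ]
gripend [ 0.4789 -0.1839  0.139 ]
cap [ 0.6717 -0.1753  0.016 ]
vd [ 0.553  -0.0852  0.08  ]
c [ 0.56300786 -0.03239638  0.015     ] yaxis [9.37483874e-02 9.95595922e-01 1.24770580e-16] 0.44597870556756125 0.16746155666479662
pred wheel [0.57003899 0.04227332 0.015     ] pivot [ 0.54163323 -0.25939225  0.015     ]
0.30113236221305456 [ 0.03016255  0.29961796 -0.038     ]
```

>>> send_rows(
  steps=[-1,-3.6,-2,0,0,-1,-3.6,-2,0,0,-1,-3.6,-2,0,0,-1,-3.6,-2,0,0,-1,-3.6,-2,0,0,-1,-3.6,-2,0,0,-1,-3.6,-2,0,0,-1,-3.6,-2,0,0,-1,-3.6,-2,0,0,-1,-3.6,-2,0,0,-1,-3.6,-2,0,0,-1,-3.6,-2,0,0],
)

```text
clock: 1.35
position: [0.5348, 0.1145, 0.2311]
ee_rot: [-0.0, 0.221, 0.975, 0.0]
contact_force: [0.2, 0.5, 0.5]
width: 0.0001
gripper_force: 0.0
```

>>> send_rows(
  steps=[-1,0,0,2,0,-1,0,0,2,0,-1,0,0,2,0,-1,0,0,1,0,-1,0,0,0,0,-1,0,0,0,0],
)

```text
clock: 1.95
position: [0.5346, 0.1162, 0.1618]
ee_rot: [0.0, 0.221, 0.975, 0.0]
contact_force: [0.1, 0.0, 0.4]
width: -0.0
gripper_force: 0.0
```

```bash
python3 - <<'E'
from h import *
s=get_state();print(s)
d=get_image("wrist");cv2.imwrite("pics/w1.png",d["color"][:,:,::-1]);print({k:v for k,v in d.items() if k!="color"})
from scipy.spatial.transform import Rotation as Ro
T=np.eye(4);q=s["ee_rot"];T[:3,:3]=Ro.from_quat([*q[1:],q[0]]).as_matrix();T[:3,3]=s["position"];T=T@d["mount"]
h=np.array([.5768,.1082,.099]);print(proj(d,[h,h+[-.026,.0563,-.009],h+[-.0115,.0195,-.009]],T))
E
```

```text
{'clock': 1.95, 'qpos': array([ 8.67321520e-02,  2.82413599e-01,  1.67652519e+00,  6.31760015e-05,
        1.18193758e+00, -1.03851056e+00]), 'qd': array([ 0.00246283, -0.01120105, -0.01757677,  0.000316  , -0.00150257,
       -0.00106604]), 'effort': array([-7.06277881e-02, -3.92606771e+01, -2.19989562e+01, -5.18552115e-03,
        4.16994828e-02,  3.70669989e-05]), 'position': array([0.53460543, 0.11616734, 0.16177426]), 'ee_rot': array([3.32221409e-04, 2.20950315e-01, 9.75284999e-01, 1.36932216e-04]), 'contact_force': array([0.12480876, 0.02538641, 0.41601582]), 'moment': array([-0.03263064, -0.01797445,  0.01882079]), 'gripper_force': 0.0, 'width': -5.239387331789308e-06}
{'mtx': array([[293.92169723,   0.        , 316.70826687],
       [  0.        , 293.92169723, 197.77046466],
       [  0.        ,   0.        ,   1.        ]]), 'k1': -0.01770829967422934, 'mount': array([[ 4.37563555e-04, -9.57364285e-01, -2.88883080e-01,
         7.30129772e-02],
       [ 9.99999721e-01,  5.93983794e-04, -4.53801022e-04,
        -9.04735977e-04],
       [ 6.06044759e-04, -2.88882801e-01,  9.57364278e-01,
        -1.42492430e-01],
       [ 0.00000000e+00,  0.00000000e+00,  0.00000000e+00,
         1.00000000e+00]])}
[[331.98986176 262.10655527]
 [384.1877794  200.43375032]
 [347.75145099 235.28704776]]
```

View pics/w1.png

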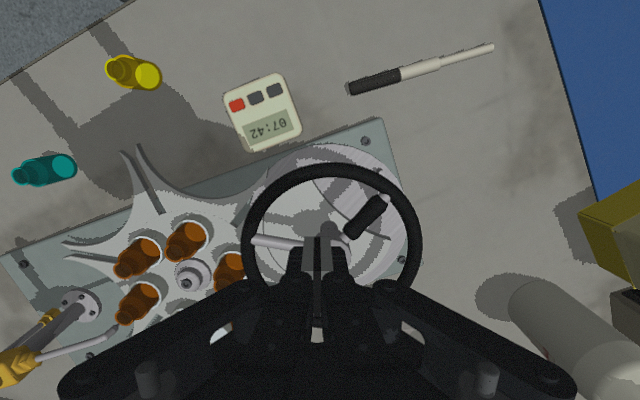

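```bash
cat > traj.py <<'E'
from h import *
H=np.array([.5768,.1082]); TX=np.array([-.9024,.431]); TY=np.array([.431,.9024])
def delta(th,r,half,s):   # lag angle of the tip centre; s=+1 tip on the CCW side
    n=np.array([-np.sin(th),np.cos(th)]); return s*np.arcsin((half+.011*abs(n@TX)+.0145*abs(n@TY))/r)
def way(C,th,r,half,s): a=th+delta(th,r,half,s); return C+r*np.array([np.cos(a),np.sin(a)])
def rows(P,p0):
    P=[p0]+list(P); D=np.diff(P,axis=0); D=np.c_[D@TX,D@TY]*100
    c=np.cumsum(D,0); return np.diff(np.vstack([[0,0],c.round(2)]),axis=0).round(2)
E
python3 - <<'E'
from traj import *
p0=get_state()["position"][:2]; th0=np.radians(114.6)
# start at +12 deg behind, end at -360
A=np.radians(np.r_[np.arange(6,-361,-6)])
R=rows([way(H,th0+a,.040,.008,1) for a in A],p0)
print(len(R))
for i in range(0,len(R),12): print(i, ", ".join(f"-1, {x:g}, {y:g}, 0, 0" for x,y in R[i:i+12]))
E
```

```text
62
0 -1, -0.15, 0.59, 0, 0, -1, 0.03, 0.42, 0, 0, -1, -0.02, 0.44, 0, 0, -1, -0.07, 0.47, 0, 0, -1, -0.14, 0.47, 0, 0, -1, -0.2, 0.48, 0, 0, -1, -0.27, 0.46, 0, 0, -1, -0.34, 0.44, 0, 0, -1, -0.41, 0.39, 0, 0, -1, -0.47, 0.34, 0, 0, -1, -0.33, 0.18, 0, 0, -1, -0.23, 0.1, 0, 0
12 -1, -0.26, 0.1, 0, 0, -1, -0.28, 0.08, 0, 0, -1, -0.3, 0.06, 0, 0, -1, -0.32, 0.05, 0, 0, -1, -0.35, 0.01, 0, 0, -1, -0.38, -0.01, 0, 0, -1, -0.39, -0.06, 0, 0, -1, -0.42, -0.1, 0, 0, -1, -0.42, -0.16, 0, 0, -1, -0.43, -0.22, 0, 0, -1, -0.42, -0.28, 0, 0, -1, -0.39, -0.35, 0, 0
24 -1, -0.36, -0.41, 0, 0, -1, -0.21, -0.31, 0, 0, -1, -0.15, -0.26, 0, 0, -1, -0.13, -0.29, 0, 0, -1, -0.12, -0.32, 0, 0, -1, -0.1, -0.36, 0, 0, -1, -0.06, -0.38, 0, 0, -1, -0.03, -0.42, 0, 0, -1, 0.01, -0.44, 0, 0, -1, 0.07, -0.46, 0, 0, -1, 0.14, -0.48, 0, 0, -1, 0.2, -0.48, 0, 0
36 -1, 0.27, -0.46, 0, 0, -1, 0.34, -0.43, 0, 0, -1, 0.41, -0.4, 0, 0, -1, 0.47, -0.33, 0, 0, -1, 0.33, -0.18, 0, 0, -1, 0.23, -0.11, 0, 0, -1, 0.26, -0.09, 0, 0, -1, 0.28, -0.08, 0, 0, -1, 0.3, -0.07, 0, 0, -1, 0.32, -0.04, 0, 0, -1, 0.35, -0.02, 0, 0, -1, 0.38, 0.02, 0, 0
48 -1, 0.4, 0.05, 0, 0, -1, 0.41, 0.11, 0, 0, -1, 0.43, 0.16, 0, 0, -1, 0.42, 0.21, 0, 0, -1, 0.42, 0.28, 0, 0, -1, 0.39, 0.35, 0, 0, -1, 0.36, 0.41, 0, 0, -1, 0.21, 0.32, 0, 0, -1, 0.15, 0.26, 0, 0, -1, 0.14, 0.29, 0, 0, -1, 0.11, 0.32, 0, 0, -1, 0.1, 0.35, 0, 0
60 -1, 0.07, 0.38, 0, 0, -1, 0.03, 0.42, 0, 0
```

>>> send_rows(
  steps=[-1,0,0,2,0,-1,0,0,2,0,-1,0,0,2,0,-1,0,0,2,0,-1,0,0,1.7,0,-1,0,0,0,0],
)

```text
clock: 2.6
position: [0.5333, 0.1161, 0.0633]
ee_rot: [-0.001, 0.221, 0.975, -0.0]
contact_force: [-1.2, 0.4, 0.2]
width: -0.0
gripper_force: 0.0
```

>>> send_rows(
  steps=[-1,-0.15,0.59,0,0,-1,0.03,0.42,0,0,-1,-0.02,0.44,0,0,-1,-0.07,0.47,0,0,-1,-0.14,0.47,0,0,-1,-0.2,0.48,0,0,-1,-0.27,0.46,0,0,-1,-0.34,0.44,0,0],
)

```text
clock: 3.4
position: [0.5607, 0.1453, 0.0641]
ee_rot: [-0.001, 0.221, 0.975, -0.0]
contact_force: [-2.7, -1.6, 0.4]
width: 0.0002
gripper_force: 1.1
```

```bash
python3 - <<'E'
from h import *
s=get_state();print(s["position"],s["contact_force"],s["clock"])
d=get_image("top");t=d["color"][155:275,240:450,::-1]; cv2.imwrite("pics/t2.png",cv2.resize(t,None,fx=3.8,fy=3.8,interpolation=cv2.INTER_CUBIC))
d=get_image("scene");t=d["color"][140:290,250:450,::-1]; cv2.imwrite("pics/s2.png",cv2.resize(t,None,fx=4,fy=4,interpolation=cv2.INTER_CUBIC))
E
```

```text
[0.56070521 0.14527155 0.06407098] [-2.7238251  -1.58661771  0.36474098] 3.4
```

View pics/s2.png

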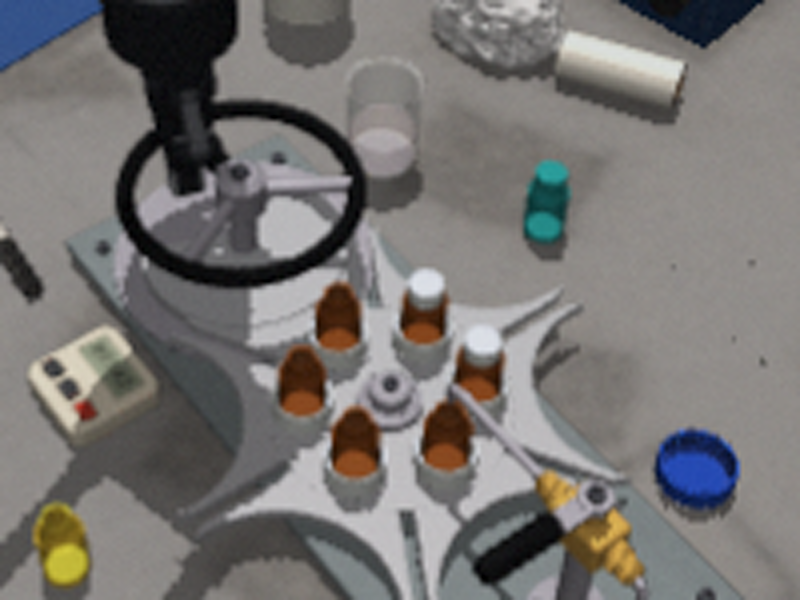

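>>> send_rows(
  steps=[-1,-0.41,0.39,0,0,-1,-0.47,0.34,0,0,-1,-0.33,0.18,0,0,-1,-0.23,0.1,0,0,-1,-0.26,0.1,0,0,-1,-0.28,0.08,0,0,-1,-0.3,0.06,0,0,-1,-0.32,0.05,0,0,-1,-0.35,0.01,0,0,-1,-0.38,-0.01,0,0],
  newtons=60,
)

```text
clock: 4.5
position: [0.5967, 0.1426, 0.0643]
ee_rot: [-0.0, 0.221, 0.975, 0.0]
contact_force: [-3.0, 1.8, -0.1]
width: -0.0001
gripper_force: 1.2
```

>>> send_rows(
  steps=[-1,-0.39,-0.06,0,0,-1,-0.42,-0.1,0,0,-1,-0.42,-0.16,0,0,-1,-0.43,-0.22,0,0,-1,-0.42,-0.28,0,0,-1,-0.39,-0.35,0,0],
)

```text
clock: 5.1
position: [0.6145, 0.1209, 0.0644]
ee_rot: [0.0, 0.221, 0.975, 0.0]
contact_force: [-1.0, 2.2, -1.4]
width: 0.0001
gripper_force: 1.0
```

>>> send_rows(
  steps=[-1,-0.36,-0.41,0,0,-1,-0.21,-0.31,0,0,-1,-0.15,-0.26,0,0,-1,-0.13,-0.29,0,0,-1,-0.12,-0.32,0,0,-1,-0.1,-0.36,0,0],
)

```text
clock: 5.7
position: [0.6155, 0.0989, 0.0645]
ee_rot: [0.0, 0.221, 0.975, 0.0]
contact_force: [0.0, 4.0, -0.3]
width: 0.0
gripper_force: 1.9
```

```bash
python3 - <<'E'
from h import *
s=get_state();print(s["position"],s["contact_force"],s["clock"])
d=get_image("top");t=d["color"][155:275,240:450,::-1]; a=cv2.resize(t,None,fx=2.4,fy=2.4,interpolation=cv2.INTER_CUBIC)
d=get_image("scene");t=d["color"][140:290,250:450,::-1]; b=cv2.resize(t,None,fx=2,fy=2,interpolation=cv2.INTER_CUBIC)
o=np.zeros((600,520,3),np.uint8);o[:288,:504]=a;o[295:595,:400]=b;cv2.imwrite("pics/m3.png",o)
E
```

```text
[0.61548467 0.09891671 0.06445349] [ 0.02393756  3.98466272 -0.34314272] 5.7
```

View pics/m3.png

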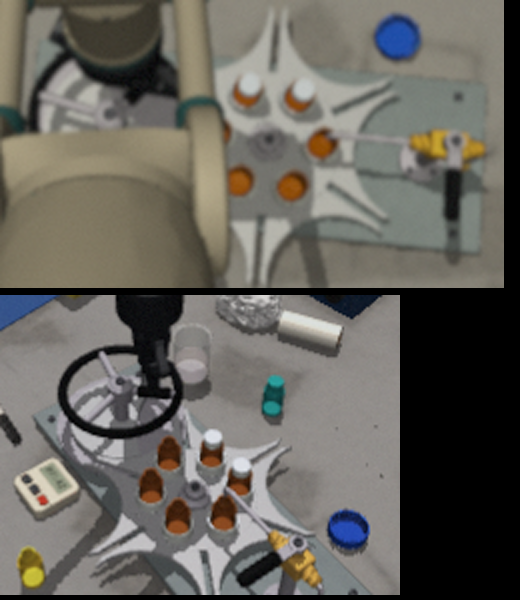

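>>> send_rows(
  steps=[-1,-0.06,-0.38,0,0,-1,-0.03,-0.42,0,0,-1,0.01,-0.44,0,0,-1,0.07,-0.46,0,0,-1,0.14,-0.48,0,0,-1,0.2,-0.48,0,0],
)

```text
clock: 6.4
position: [0.6026, 0.0773, 0.0649]
ee_rot: [0.002, 0.221, 0.975, 0.001]
contact_force: [3.3, 5.1, -0.5]
width: 0.0004
gripper_force: 2.5
```

>>> send_rows(
  steps=[-1,0.27,-0.46,0,0,-1,0.34,-0.43,0,0,-1,0.41,-0.4,0,0,-1,0.47,-0.33,0,0,-1,0.33,-0.18,0,0,-1,0.23,-0.11,0,0],
)

```text
clock: 7.0
position: [0.5773, 0.0677, 0.0654]
ee_rot: [0.004, 0.221, 0.975, 0.001]
contact_force: [5.9, 1.5, -0.6]
width: 0.0
gripper_force: 2.4
```

>>> send_rows(
  steps=[-1,0.26,-0.09,0,0,-1,0.28,-0.08,0,0,-1,0.3,-0.07,0,0,-1,0.32,-0.04,0,0,-1,0.35,-0.02,0,0,-1,0.38,0.02,0,0],
)

```text
clock: 7.6
position: [0.5602, 0.0723, 0.0657]
ee_rot: [0.005, 0.221, 0.975, -0.0]
contact_force: [5.4, -1.7, -0.5]
width: -0.0003
gripper_force: 2.6
```

>>> send_rows(
  steps=[-1,0.4,0.05,0,0,-1,0.41,0.11,0,0,-1,0.43,0.16,0,0,-1,0.42,0.21,0,0,-1,0.42,0.28,0,0,-1,0.39,0.35,0,0],
)

```text
clock: 8.2
position: [0.5405, 0.0948, 0.0647]
ee_rot: [0.003, 0.221, 0.975, 0.0]
contact_force: [7.9, -2.6, -1.8]
width: -0.0
gripper_force: 4.1
```

>>> send_rows(
  steps=[-1,0.36,0.41,0,0,-1,0.21,0.32,0,0,-1,0.15,0.26,0,0,-1,0.14,0.29,0,0,-1,0,0,0,0],
)

```text
clock: 8.7
position: [0.5353, 0.1107, 0.064]
ee_rot: [-0.001, 0.221, 0.975, 0.0]
contact_force: [-0.4, -0.1, -0.7]
width: 0.0001
gripper_force: 0.3
```

```bash
python3 - <<'E'
from h import *
s=get_state();print(s["position"],s["contact_force"],s["clock"])
d=get_image("top");t=d["color"][155:275,240:450,::-1]; a=cv2.resize(t,None,fx=2.4,fy=2.4,interpolation=cv2.INTER_CUBIC)
d=get_image("scene");t=d["color"][140:290,250:450,::-1]; b=cv2.resize(t,None,fx=2,fy=2,interpolation=cv2.INTER_CUBIC)
o=np.zeros((600,520,3),np.uint8);o[:288,:504]=a;o[295:595,:400]=b;cv2.imwrite("pics/m4.png",o)
E
```

```text
[0.53529347 0.11069228 0.06397905] [-0.3835757  -0.08014881 -0.6918765 ] 8.7
```

View pics/m4.png

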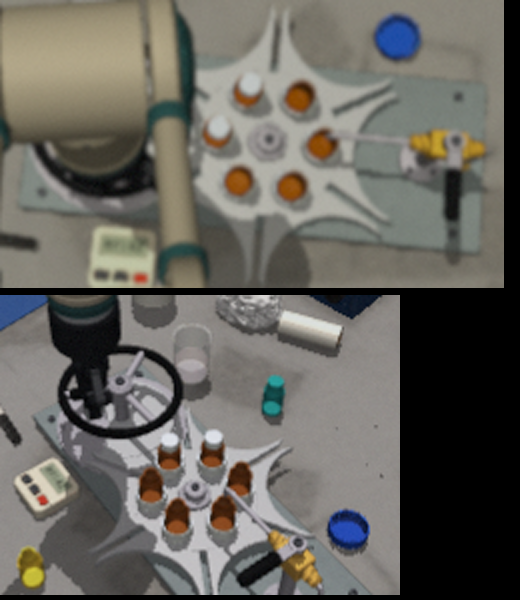

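>>> send_rows(
  steps=[-1,0.11,0.32,0,0,-1,0.1,0.35,0,0,-1,0,0,0,0],
)

```text
clock: 9.1
position: [0.5373, 0.1176, 0.0643]
ee_rot: [0.0, 0.221, 0.975, 0.0]
contact_force: [-1.1, -0.5, 0.5]
width: -0.0
gripper_force: 0.3
```

```bash
python3 - <<'E'
from h import *
from scipy.spatial.transform import Rotation as Ro
s=get_state();print(s["position"],s["contact_force"],s["clock"])
d=get_image("wrist")
T=np.eye(4);q=s["ee_rot"];T[:3,:3]=Ro.from_quat([*q[1:],q[0]]).as_matrix();T[:3,3]=s["position"];T=T@d["mount"]
h=np.array([.5768,.1082,.09]);im=d["color"][:,:,::-1].copy()
for a,c in((114.6,(0,255,0)),(124.6,(0,255,255)),(134.6,(0,0,255))):
    u=np.array([np.cos(np.radians(a)),np.sin(np.radians(a)),0]); p=proj(d,[h+.02*u,h+.062*u],T);print(a,p)
    cv2.line(im,*[tuple(int(v) for v in x) for x in p],c,1)
cv2.imwrite("pics/w5.png",cv2.resize(im[60:320,200:560],None,fx=2.2,fy=2.2))
E
```

```text
[0.53727905 0.11761162 0.06430752] [-1.05099193 -0.47209039  0.45558377] 9.1
114.6 [[363.41961369 322.24409985]
 [427.13372567 261.94955807]]
124.6 [[357.61510263 318.78308354]
 [408.61029223 249.44671745]]
134.6 [[351.08042416 316.22005978]
 [387.08077587 240.01172726]]
```

View pics/w5.png

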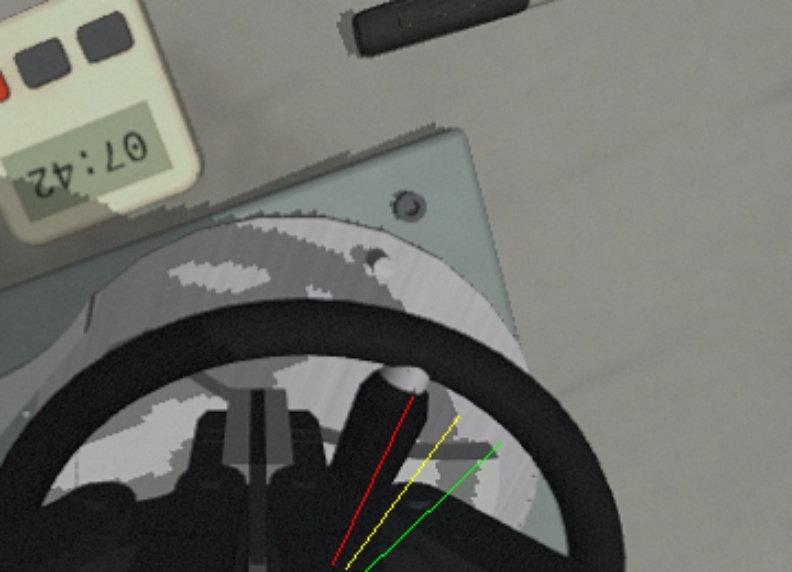

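>>> send_rows(
  steps=[-1,0.05,0.25,0,0,-1,0.03,0.25,0,0,-1,0,0.25,0,0,-1,-0.02,0.25,0,0,-1,-0.03,0.2,0,0,-1,-0.02,0.15,0,0,-1,0,0.1,0,0,-1,0,0,0,0],
)

```text
clock: 9.95
position: [0.5433, 0.1305, 0.0643]
ee_rot: [-0.0, 0.221, 0.975, 0.0]
contact_force: [-0.8, -1.4, 1.1]
width: -0.0
gripper_force: 0.5
```

```bash
python3 - <<'E'
from h import *
from scipy.spatial.transform import Rotation as Ro
s=get_state();print(s["position"],s["contact_force"],s["clock"])
d=get_image("wrist")
T=np.eye(4);q=s["ee_rot"];T[:3,:3]=Ro.from_quat([*q[1:],q[0]]).as_matrix();T[:3,3]=s["position"];T=T@d["mount"]
h=np.array([.5768,.1082,.09]);im=d["color"][:,:,::-1].copy()
for a,c in((104.6,(0,0,255)),(114.6,(0,255,0)),(124.6,(0,255,255))):
    u=np.array([np.cos(np.radians(a)),np.sin(np.radians(a)),0]); p=proj(d,[h+.02*u,h+.062*u],T);print(a,p)
    cv2.line(im,*[tuple(int(v) for v in x) for x in p],c,1)
cv2.imwrite("pics/w6.png",cv2.resize(im[60:320,200:560],None,fx=2.2,fy=2.2))
E
```

```text
[0.54326142 0.13050685 0.06428744] [-0.77515231 -1.35525942  1.12682968] 9.95
104.6 [[338.71278048 326.84453864]
 [410.84342495 277.34580581]]
114.6 [[333.65982899 322.60322224]
 [395.33555926 262.3766764 ]]
124.6 [[327.72146509 319.13187203]
 [376.298082   249.84726758]]
```

View pics/w6.png

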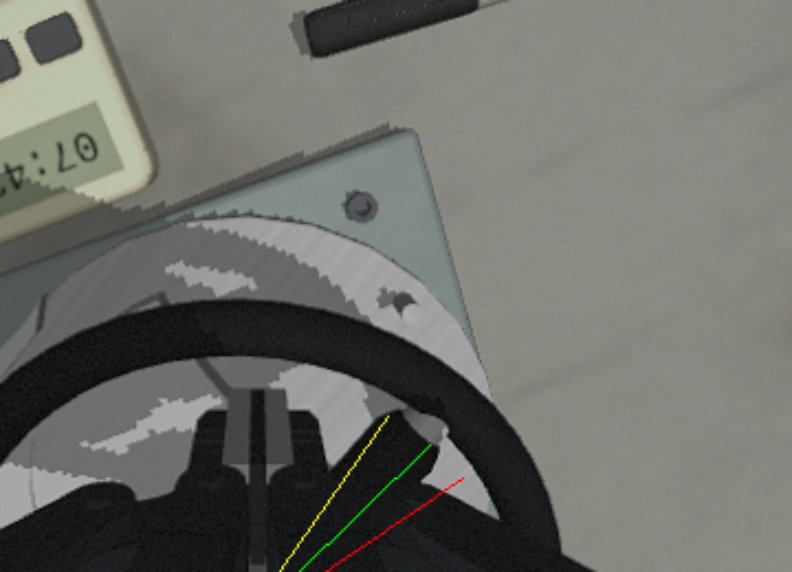

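>>> send_rows(
  steps=[-1,0,-0.4,0,0,-1,0,-0.4,0,0,-1,0,0,-2,0,-1,0,0,-3,0,-1,0,0,-4,0,-1,0,0,-4,0,-1,0,0,0,0,-1,0,0,0,0],
)

```text
clock: 10.8
position: [0.5402, 0.1228, 0.1953]
ee_rot: [0.001, 0.221, 0.975, 0.001]
contact_force: [-0.6, 0.0, -0.6]
width: -0.0
gripper_force: 0.0
```

```bash
sed -i 's/.0145\*/.0075*/' traj.py; python3 - <<'E'
from traj import *
s=get_state();p0=s["position"][:2]; print(s["position"],s["clock"]); C=np.array([.5472,-.192]); th0=np.radians(174.4)
A=np.radians(np.r_[np.arange(-15,96,6)])
W=[way(C,th0+a,.050,.0075,-1) for a in A]; print(W[0],W[-1])
R=rows(W,p0)
print(len(R),R.tolist())
im=get_image("top")["color"][155:275,240:450,::-1]; cv2.imwrite("pics/t7.png",cv2.resize(im,None,fx=3.8,fy=3.8,interpolation=cv2.INTER_CUBIC))
E
```

```text
[0.54022431 0.12283876 0.19534996] 10.8
[ 0.50843275 -0.16042311] [ 0.5246001  -0.23660095]
19 [[-9.34, -26.93], [0.08, -0.41], [0.05, -0.42], [0.01, -0.44], [-0.03, -0.44], [-0.07, -0.46], [-0.11, -0.46], [-0.17, -0.47], [-0.22, -0.45], [-0.27, -0.45], [-0.33, -0.43], [-0.38, -0.4], [-0.44, -0.37], [-0.49, -0.32], [-0.54, -0.26], [-0.44, -0.17], [-0.44, -0.12], [-0.47, -0.07], [-0.48, -0.04]]
```

>>> send_rows(
  steps=[-1,-1.17,-3.37,0,0,-1,-1.17,-3.37,0,0,-1,-1.17,-3.37,0,0,-1,-1.17,-3.37,0,0,-1,-1.17,-3.37,0,0,-1,-1.17,-3.36,0,0,-1,-1.16,-3.36,0,0,-1,-1.16,-3.36,0,0,-1,0,0,0,0,-1,0,0,0,0],
)

```text
clock: 11.85
position: [0.5068, -0.1604, 0.1924]
ee_rot: [-0.002, 0.222, 0.975, 0.001]
contact_force: [-0.1, 1.2, -0.1]
width: -0.0002
gripper_force: 0.0
```

>>> send_rows(
  steps=[-1,0,0,2,0,-1,0,0,2,0,-1,0,0,2,0,-1,0,0,1.8,0,-1,0,0,0,0,-1,0,0,0,0],
)

```text
clock: 12.45
position: [0.5078, -0.1591, 0.1159]
ee_rot: [-0.001, 0.22, 0.975, 0.0]
contact_force: [0.4, 0.7, 0.8]
width: -0.0002
gripper_force: 0.0
```

```bash
python3 - <<'E'
from h import *
s=get_state();print(s["position"],s["contact_force"],s["clock"])
a=get_image("top")["color"][155:275,240:450,::-1]; a=cv2.resize(a,None,fx=3.2,fy=3.2,interpolation=cv2.INTER_CUBIC)
b=cv2.resize(get_image("wrist")["color"][:,:,::-1],(336,210))
o=np.zeros((600,680,3),np.uint8);o[:384,:672]=a;o[388:598,:336]=b
c=cv2.resize(get_image("scene")["color"][180:320,260:460,::-1],(300,210));o[388:598,340:640]=c
cv2.imwrite("pics/m8.png",o)
E
```

```text
[ 0.50776831 -0.15911929  0.11589565] [0.3801371  0.74902111 0.83939695] 12.45
```

View pics/m8.png

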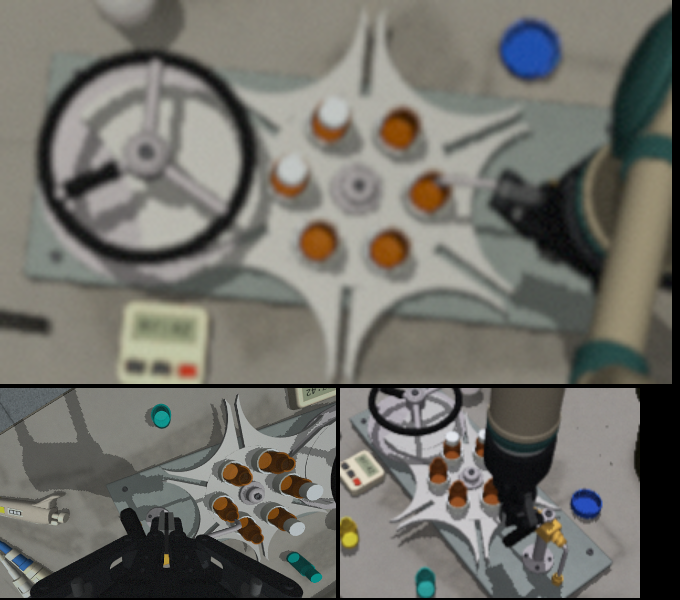

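>>> send_rows(
  steps=[-1,0.08,-0.41,0,0,-1,0.05,-0.42,0,0,-1,0.01,-0.44,0,0,-1,-0.03,-0.44,0,0,-1,-0.07,-0.46,0,0,-1,-0.11,-0.46,0,0,-1,-0.17,-0.47,0,0,-1,-0.22,-0.45,0,0],
)

```text
clock: 13.4
position: [0.4965, -0.1947, 0.1161]
ee_rot: [-0.0, 0.221, 0.975, 0.0]
contact_force: [-0.3, 2.3, 0.2]
width: 0.0001
gripper_force: 0.7
```

>>> send_rows(
  steps=[-1,-0.27,-0.45,0,0,-1,-0.33,-0.43,0,0,-1,-0.38,-0.4,0,0,-1,-0.44,-0.37,0,0,-1,-0.49,-0.32,0,0],
)

```text
clock: 13.9
position: [0.5056, -0.2208, 0.1161]
ee_rot: [-0.0, 0.221, 0.975, 0.0]
contact_force: [-0.9, 1.6, 0.5]
width: 0.0
gripper_force: 0.7
```

>>> send_rows(
  steps=[-1,-0.54,-0.26,0,0,-1,-0.44,-0.17,0,0,-1,-0.44,-0.12,0,0,-1,0,0,0,0],
)

```text
clock: 14.3
position: [0.5167, -0.2323, 0.1162]
ee_rot: [0.0, 0.221, 0.975, -0.0]
contact_force: [-0.6, -0.2, 0.2]
width: 0.0002
gripper_force: 0.1
```

Pushing on in small steps until the stop shows in the force.

>>> send_rows(
  steps=[-1,-0.3,-0.06,0,0,-1,-0.3,-0.04,0,0,-1,0,0,0,0],
)

```text
clock: 14.6
position: [0.5213, -0.2352, 0.1163]
ee_rot: [0.0, 0.221, 0.975, -0.0]
contact_force: [-0.1, 0.7, -0.7]
width: 0.0
gripper_force: 0.4
```

>>> send_rows(
  steps=[-1,-0.2,-0.03,0,0,-1,-0.15,0,0,0,-1,0,0,0,0],
)

```text
clock: 14.9
position: [0.5218, -0.2353, 0.116]
ee_rot: [-0.003, 0.221, 0.975, 0.001]
contact_force: [-6.2, 3.4, 3.0]
width: 0.0002
gripper_force: 3.0
```

>>> send_rows(
  steps=[-1,0.5,-0.25,0,0,-1,0.9,-0.4,0,0,-1,0.9,-0.4,0,0,-1,0,0,-2,0,-1,0,0,-4,0,-1,0,0,-4,0,-1,3,-3,-1,0,-1,3,-3,0,0,-1,3,-3,0,0,-1,2,-2,0,0,-1,0,0,0,0,-1,0,0,0,0],
)

```text
clock: 16.1
position: [0.3517, -0.2885, 0.2267]
ee_rot: [0.001, 0.222, 0.975, -0.0]
contact_force: [1.0, -0.1, 0.3]
width: 0.0002
gripper_force: 0.0
```

```bash
python3 - <<'E'
from traj import *
s=get_state();print(s["position"],s["contact_force"],s["clock"])
C=np.array([.5472,-.192,.137])
for n in("top","scene"):
    d=get_image(n);cv2.imwrite(f"pics/{n}9.png",d["color"][:,:,::-1])
    for a in (174.4,240,248,252,256,260,264,268,272,280):
        u=np.array([np.cos(np.radians(a)),np.sin(np.radians(a)),0]); p=proj(d,[C+r*u for r in(.032,.04,.048,.056,.064)])
        print(n,a,[int(d["color"][int(round(y)),int(round(x))].mean()) for x,y in p])
E
```

```text
[ 0.35167501 -0.28846333  0.22665636] [ 1.0217593  -0.10537942  0.28795796] 16.1
top 174.4 [81, 78, 89, 124, 125]
top 240 [113, 127, 127, 122, 118]
top 248 [89, 117, 122, 114, 108]
top 252 [57, 93, 104, 105, 108]
top 256 [30, 55, 78, 55, 86]
top 260 [13, 16, 17, 25, 23]
top 264 [18, 22, 20, 22, 15]
top 268 [18, 21, 25, 31, 44]
top 272 [60, 77, 84, 88, 98]
top 280 [119, 120, 118, 113, 108]
scene 174.4 [79, 79, 80, 80, 78]
scene 240 [75, 74, 72, 69, 68]
scene 248 [74, 71, 69, 65, 89]
scene 252 [73, 73, 68, 86, 53]
scene 256 [73, 73, 66, 52, 17]
scene 260 [71, 68, 66, 18, 19]
scene 264 [72, 69, 80, 16, 15]
scene 268 [71, 66, 94, 138, 135]
scene 272 [70, 65, 139, 140, 138]
scene 280 [69, 65, 148, 148, 147]
```

Lever is dark from about 258° to 268°, so centred near 264°: in line with the steel line, at its stop.

```bash
python3 -c "
from rig import *
print(sign_off())"
```

```text
the job is handed in; nothing more can be done
None
```

I turned the hand wheel one full clockwise turn by its handle. In the images the handle is back within about 3° of its start and the next vial stands under the outlet. I then pushed the feed lever to its stop, in line with the steel line, and handed the job in at about 16 s; the sign-off gave no verdict.

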